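Clear the jammed heel-block feeder and rack the blocks

ROBOT

A 7-joint arm with a two-finger parallel gripper is mounted at the origin on the work surface. World frame = base frame: x ahead of the robot, y to its left, z up, the work surface at z = 0. Lengths are in m, angles in rad, forces in N, time in s.
With the tool pointing down it reaches from about 0.4 to 0.85 m from the base axis. Payload 4.5 kg.
Tool frame: the origin (TCP) lies at the very end of the fingers, on their centre line; the grasp point (between the pads) lies 19 mm behind it; z points along the fingers, y is the line along which they close (so a half turn about z gives the same grasp; the last joint's range is limited). The gripper opens to 88 mm and grips with 3 to 60 N. Pads are 18 mm wide; open, the fingers measure 123 mm over their backs; the gripper's body (75 mm by 187 mm) begins 45 mm behind the grasp point.
Start: joints at [1.145, 0.689, -0.195, 1.565, 0.157, 0.902, -0.215], TCP at [0.277, -0.56, 0.239] pointing down, gripper open.
Joint ranges: [-3.01, 3.01], [-0.46, 2.08], [-1.47, 1.51], [0.13, 2.56], [-1, 4.14], [0.04, 2.09], [-2.66, 2.66]. Speed limits (rad/s): [2.57, 2.57, 3.14, 3.14, 3.14, 3.14, 3.14].

INTERFACE

Orientations are given as a unit quaternion [x, y, z, w].
In Python, from plant import r gives the robot as it stands. The module is installed in compiled form; this text tells all that it offers.
- The arm moves only by the tool step_arm, never from a script. Its argument "increments" is a list of rows, each a list of 2 entries, a list of its own where there are three numbers: the shift along the world's x, y, z in cm, then the turn, a rotation vector about the world's x, y, z in degrees. A call has exactly 10 rows; each row shifts and turns the commanded pose from where the row before left it; what a row does not reach is not made up. A row lasts 1/10 s, in which the tool goes at most 50 mm and 8.59 degrees, less where a joint would pass 70% of its speed; a pose out of reach is approached as far as the arm can. A call is refused whole if a number of a shift passes 5 or a number of a turn 8.59, either way. A call with a gripper value outside its range is refused whole. "fingers" is the opening, from 0 (shut) to 1 (fully open), set as the call begins (left out, the last holds). The fingers move at their own pace and stop on an object; "grip_force" is the grip in N (left out, the last holds). Time passes only in rows, so rows that do not move let the fingers close, or fill a call up. It gives the time, the measured TCP pose, the force, the opening and the grip force at its end, in the units of the state.
- r.get_state(): the state, without advancing time (a new reading comes with each control period).
- r.snapshot(name): name is "scene" or "side" or "wrist"; returns (picture, depth): 384x512x3 uint8, red, green, blue; 384x512 float32, m along the optical axis (not along the pixel's ray), 0 where there is no reading.
- r.calibration(name): a dict with "fov_y" (degrees; the focal length in pixels is half the picture's height over the tangent of half this angle, whatever the lens; pixels are square), "cx", "cy" (the principal point, pixels), "R" (3x3) and "t" (3): a world point X has camera coordinates R X + t. Camera axes: x right, y down, z forward; pixel columns grow to the right and rows downward; lengths in m; the calibration is good to about 2 mm. The wrist camera is an equidistant fisheye: a pixel r from the principal point sees the ray r / f radians off the axis. A picture is of the moment at which its call begins: read the wrist's pose just before it. calibration takes no time and is no camera call; for the wrist camera it gives the pose at the moment of the call.
- r.finish_job(): hands the job in; it is judged then, once.
The state is a dict: "clock": time; "q": joint angles; "qd": joint speeds; "joint_torque": joint torques, N m; "tool_pos": TCP position; "eef_rot": TCP orientation; "contact_force": force on the tool from outside, world axes, zero at the start; "moment": the same for the moment, N m; "opening": opening from 0.0 (shut) to 1.0 (fully open); "finger_force": force on a finger pad.
Only numpy, scipy, OpenCV 4.12 (cv2) and the standard library are available. Lean on these libraries where they do the work, as an engineer would, in place of code of your own. Each camera call takes 0.05 s, during which the arm holds its last target. There are 200 camera calls.

TASK

A guitar heel block has run in under the retaining rails of the sander's feed chute and is stuck: switch the feeder off at its lever, nudge the stuck block back up the chute until it lies clear of the rails, still on the chute floor, and then lift it out. Put it and every loose heel block from the bench in the tray, one to a bay, flat on the bay floor with all toes pointing to the tray's tall back board. When all are racked, switch the feeder on again; do not knock over the small jar.

Things in the scene. Friction and masses are not known exactly. Their poses are not given: they have to be found in the camera images.
- chute: Aluminium feed chute on the sander, sloping 10 deg. Origin: on its floor, midway between the side walls, level with the upper end of the rails, 55 mm above the bench. x runs up the slope, z square to the floor. Floor from x = -150 mm (low end) to +130 mm (open upper end), 63 mm wide between walls 12 mm high, 8 mm thick. A block stays by friction where left
- isolator (a joint): Feeder's switch lever on a grey block on the bench: 0 = leaning to the robot's side, feeder running; 1 rad = leaning away, feeder off. Stays where left, light to move. Switched means within 0.2 rad of the end
- isolator_tip (a point): Centre of the 26 mm ball at the lever's tip, 80 mm from its pivot, which is 22 mm above the bench. The frame turns with the lever about its y axis; at value 0 its z is upright and its x is level, the way the tip goes as the value grows. At 0 the lever leans 0.5 rad from upright to -x, at 1 0.5 rad to the other side
- heel_jam: Stuck reddish-brown wooden heel block, 0.14 kg. Origin: centre of its foot's underside, z up. Foot 56 (x) by 58 (y) mm, 14 thick; post 56 (x) by 36 (y) mm on it up to z = 60, gripped on its y faces; toe 38 wide, 14 thick, out to x = +68. Starts toe up the chute, foot under the rails, post up through the slot, origin 50 to 85 mm below the rails' upper end; frees once the foot is past it
- heel_jam_toe (a point): Middle of the toe's end face of heel_jam, 68 mm from the origin along x, 7 mm above the underside
- heel_a: Loose heel block on the bench, same shape, size and axes as heel_jam, lying on its flat underside in any direction. May be absent
- heel_a_toe (a point): Middle of the toe's end face of heel_a
- heel_b: Loose heel block like heel_a. May be absent
- heel_b_toe (a point): Middle of the toe's end face of heel_b
- heel_c: Loose heel block like heel_a. May be absent
- heel_c_toe (a point): Middle of the toe's end face of heel_c
- tray: Plywood tray fixed on the bench, 115 (x) by 308 (y) mm; origin: centre of its underside. Floor 5 mm thick; walls and dividers 4 mm thick, 17 mm high. Four bays at y = -114, -38, 38, 114 mm, each open 72 mm in y, and in x from -53 to +57 mm. Tall back board (35 mm) along the +x side; toes point to +x. A block centred in a bay has its origin at x = -18 mm
- jar: Small jar, 52 mm across, 60 mm high, standing on the bench; origin at the centre of its underside. Leave standing
- rails (a point): Middle of the mouth between the two dark steel rails, at their upper end, 20 mm above the chute floor; axes as the chute. From here down to the low end (chute x = 0 to -150 mm) they overhang the floor: undersides 17 mm, tops 22 mm above it, open slot 46 mm wide between them. The sander's housing, 215 mm high, begins at chute x = -280 mm; between, a steel bed 18 mm high
Not all that is in view belongs to the job. Leave any blue, pink or red look-alike of the heel_a alone.

How it is judged:
On the way, in this order (a step that is already met when the one before it is completed fails the run):
1. the feeder is switched off: lever fully over, away from the robot (value of joint isolator above 0.8 rad), for 0.1 s.
2. the stuck block lies on the chute floor, its foot wholly clear above the rails, the lever still off (value of joint isolator above 0.8 rad and x of heel_jam in the frame of chute above 0.03 m and z of heel_jam in the frame of chute between -0.004 and 0.008 m and y of heel_jam in the frame of chute between -0.03 and 0.03 m), for 0.1 s.
3. every block lies racked in the tray, the lever still off (value of joint isolator above 0.8 rad and z of heel_jam in the frame of tray between 0 and 0.01 m and angle between each of heel_jam, heel_a, heel_b, heel_c's own z axis and vertical below 0.1 rad and x of heel_jam in the frame of tray between -0.06 and 0.03 m and y of heel_jam in the frame of tray between -0.155 and 0.155 m and x of each of heel_jam_toe, heel_a_toe, heel_b_toe, heel_c_toe in the frame of tray above 0.03 m and z of heel_a in the frame of tray between 0 and 0.01 m and x of heel_a in the frame of tray between -0.06 and 0.03 m and y of heel_a in the frame of tray between -0.155 and 0.155 m and z of heel_b in the frame of tray between 0 and 0.01 m and x of heel_b in the frame of tray between -0.06 and 0.03 m and y of heel_b in the frame of tray between -0.155 and 0.155 m and z of heel_c in the frame of tray between 0 and 0.01 m and x of heel_c in the frame of tray between -0.06 and 0.03 m and y of heel_c in the frame of tray between -0.155 and 0.155 m), for 0.3 s.
4. the feeder is switched on again: lever fully over towards the robot (value of joint isolator below 0.2 rad), for 0.1 s.
At the end, for the whole second after the job is handed in: Every heel block present lies at rest in a bay of the tray, within 5 mm of the bay floor and level within 0.1 rad, its toe end over 30 mm to the back-board side of the tray's middle; the lever is within 0.2 rad of its running end (value of joint isolator below 0.2 rad and z of heel_jam in the frame of tray between 0 and 0.01 m and angle between each of heel_jam, heel_a, heel_b, heel_c's own z axis and vertical below 0.1 rad and x of heel_jam in the frame of tray between -0.06 and 0.03 m and y of heel_jam in the frame of tray between -0.155 and 0.155 m and x of each of heel_jam_toe, heel_a_toe, heel_b_toe, heel_c_toe in the frame of tray above 0.03 m and z of heel_a in the frame of tray between 0 and 0.01 m and x of heel_a in the frame of tray between -0.06 and 0.03 m and y of heel_a in the frame of tray between -0.155 and 0.155 m and z of heel_b in the frame of tray between 0 and 0.01 m and x of heel_b in the frame of tray between -0.06 and 0.03 m and y of heel_b in the frame of tray between -0.155 and 0.155 m and z of heel_c in the frame of tray between 0 and 0.01 m and x of heel_c in the frame of tray between -0.06 and 0.03 m and y of heel_c in the frame of tray between -0.155 and 0.155 m and linear speed of each of heel_jam, heel_a, heel_b, heel_c below 0.02 m/s); the robot touches nothing.
It fails at once if the jar is knocked over (angle between jar's own z axis and vertical above 0.6 rad).
Of heel_a, heel_b, heel_c only 2 to 3 are there at a start; the rules pass over those that are not, and their reading is None.
At some moment in a run one of heel_a, heel_b, heel_c may be knocked a few centimetres aside while the robot is not near it.
Once in a run the grip may slacken for a moment while it holds something.
It also fails if it takes over 208 s, if anything falls off the work surface, if the arm or the gripper's body presses on something with over 40 N, if the wrist force passes 120 N, or if a joint passes its speed limit or range.

## Working session

There is one attempt and no reset: what is moved stays moved. The work goes in short steps, Python scripts to look and compute and a tool call to move; the robot and the scene stay as the last step left them, time stands still between calls to the robot, and variables do not carry over. Pictures are saved under pics/ and viewed, at most 14 in all, crops included, and the job is handed in when it is done.

Besides the shell and the picture viewer there is one more tool, called after ">>>" as name(argument=value, ...) on one line, values as JSON. step_arm: Moves the arm, as the interface text tells. Its arguments: {"type":"object","properties":{"increments":{"type":"array","items":{"type":"array"}},"fingers":{"type":"number"},"grip_force":{"type":"number"}},"required":["increments"]}

```bash
mkdir -p pics; cat > h.py <<'E'
import numpy as np, cv2
from plant import r
def snap(name):
    c=r.calibration(name); p,d=r.snapshot(name); return p,d,c
def save(fn,p): cv2.imwrite('pics/'+fn,cv2.cvtColor(p,cv2.COLOR_RGB2BGR))
def cloud(p,d,c):
    H,W=d.shape; f=H/2/np.tan(np.radians(c['fov_y']/2))
    u,v=np.meshgrid(np.arange(W),np.arange(H))
    X=np.stack([(u-c['cx'])/f*d,(v-c['cy'])/f*d,d],-1)
    return (X-np.array(c['t']))@np.array(c['R'])   # R^T (X-t)
E
python3 - <<'E'
from h import *
s=r.get_state(); print(s['clock'],s['tool_pos'],s['eef_rot'],s['contact_force'])
for n in ('scene','side'):
    p,d,c=snap(n); save(n+'0.png',p); np.savez(n+'0.npz',p=p,d=d,P=cloud(p,d,c)); print(n,c)
E
```

```text
0.0 [ 0.27700393 -0.55954742  0.23791194] [ 9.73689416e-01  2.27877282e-01 -2.78917984e-04 -8.87959377e-04] [-0.23341895 -0.00098684  0.55508324]
scene {'fov_y': 45.36917073916047, 'cx': 259.44735515566884, 'cy': 190.69970952196962, 'R': array([[-0.00933937,  0.99993802, -0.00605993],
       [ 0.67196358,  0.00178796, -0.74058203],
       [-0.7405253 , -0.01098862, -0.67193864]]), 't': array([ 0.01439164, -0.20397345,  1.46808279])}
side {'fov_y': 56.985815496930414, 'cx': 254.41961788558024, 'cy': 190.96960512956042, 'R': array([[ 0.7561733 , -0.65431832,  0.0083353 ],
       [-0.42509505, -0.50087215, -0.75393719],
       [ 0.49748984,  0.56656388, -0.65689362]]), 't': array([-0.35816705,  0.22050697,  0.63715454])}
```

View pics/scene0.png

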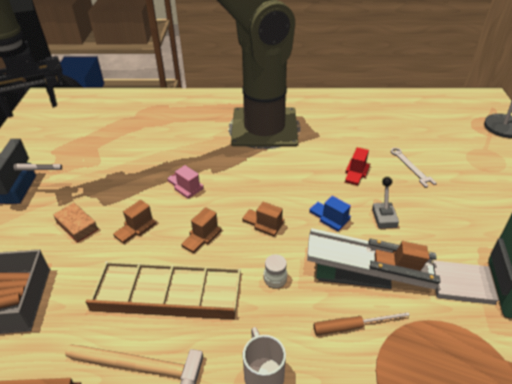

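View pics/side0.png

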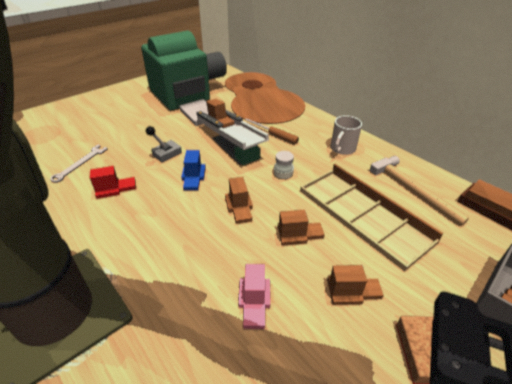

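The scene shows three brown heel blocks at (138,217), (204,226) and (266,217). The tray is at (165,290) with its back board towards the camera, and the jar is at (275,270). The jammed block is at (410,258) in the chute, and the lever ball is at (387,182). The pink, blue and red blocks and the cork slab at (76,221) are distractors.

```bash
cat >> h.py <<'E'
def block(P,p,xy,rad=0.075,z0=0.0):
    """fit a heel block near xy: post top rectangle + toe side"""
    m=(np.hypot(P[...,0]-xy[0],P[...,1]-xy[1])<rad)
    top=P[m&(abs(P[...,2]-z0-0.060)<0.007)][:,:3]
    low=P[m&(abs(P[...,2]-z0-0.0145)<0.005)]
    (c,wh,a)=cv2.minAreaRect((top[:,:2]*1000).astype(np.float32))
    return top, low, np.array(c)/1000, wh, a
E
python3 - <<'E'
from h import *
S=np.load('scene0.npz');D=np.load('side0.npz')
for nm,(u,v) in dict(a=(138,210),b=(204,217),c=(268,211),jam=(412,250),jar=(275,262),ball=(387,182),lbase=(386,217),trayNL=(108,265),trayNR=(240,268),trayFR=(237,315),trayFL=(90,302),chUL=(312,232),mouth=(370,242)).items():
    print(nm,S['P'][v,u].round(4))
for nm,(u,v) in dict(a=(348,272),b=(293,217),c=(238,187),jam=(217,103),jar=(285,158),ball=(151,131)).items():
    print(nm,D['P'][v,u].round(4))
P=np.vstack([S['P'].reshape(-1,3),D['P'].reshape(-1,3)])
for nm,(P_) in dict(s=S['P'],d=D['P']).items():
  for n,xy in dict(a=S['P'][210,138,:2],b=S['P'][217,204,:2],c=S['P'][211,268,:2]).items():
    top,low,c,wh,a=block(P_,None,xy)
    print(nm,n,len(top),c.round(4),np.round(wh,1),round(a,1),'lowmean',low[:,:2].mean(0).round(4) if len(low) else None, top[:,2].mean().round(4))
E
```

```text
a [ 0.4378 -0.3029  0.0582]
b [ 0.4631 -0.1408  0.0605]
c [0.441  0.0106 0.059 ]
jam [0.5956 0.3097 0.0989]
jar [0.5972 0.0249 0.06  ]
ball [0.381  0.2996 0.0995]
lbase [0.4284 0.301  0.0266]
trayNL [ 0.5638 -0.3555  0.0058]
trayNR [ 0.5801 -0.0524  0.0173]
trayFR [ 0.69   -0.0547  0.0008]
trayFL [ 0.6833 -0.3554  0.0354]
chUL [0.5304 0.1076 0.0824]
mouth [1.2243 0.0021 0.8355]
a [ 0.4294 -0.3076  0.0614]
b [ 0.4524 -0.1468  0.0629]
c [0.4253 0.0022 0.0633]
jam [0.585  0.2961 0.1047]
jar [0.589  0.0154 0.0612]
ball [0.3686 0.2915 0.0982]
s a 283 [ 0.4329 -0.3094] [39.8 57.3] 50.7 lowmean [ 0.4607 -0.3216] 0.0591
s b 297 [ 0.4594 -0.1423] [37.3 57.9] 56.7 lowmean [ 0.4892 -0.1544] 0.0591
s c 286 [0.4342 0.0136] [56.7 40. ] 64.8 lowmean [ 0.433  -0.0122] 0.0591
d a 593 [ 0.4308 -0.309 ] [37.7 55.2] 51.4 lowmean [ 0.4437 -0.3342] 0.0606
d b 390 [ 0.4582 -0.1429] [38.2 56. ] 56.5 lowmean [ 0.4732 -0.1671] 0.0605
d c 280 [0.4327 0.0128] [58.9 35.6] 62.0 lowmean [ 0.4149 -0.0154] 0.0607
```

```bash
cat >> h.py <<'E'
from scipy.optimize import least_squares
from scipy.spatial.transform import Rotation as Ro
def sdf(X,boxes):
    out=[]
    for lo,hi in boxes:
        lo,hi=np.array(lo),np.array(hi); q=abs(X-(lo+hi)/2)-(hi-lo)/2
        out.append(np.linalg.norm(np.maximum(q,0),axis=1)+np.minimum(q.max(1),0))
    return np.min(out,0)
def fit(pts,boxes,x0,tilt=0.,z=None,dz=0.):
    """x0=(x,y,yaw[,s]); returns pose; tilt: x axis up by tilt"""
    def res(v):
        R=(Ro.from_euler('z',v[2])*Ro.from_euler('y',-tilt)).as_matrix()
        return abs(sdf((pts-[v[0],v[1],z])@R,boxes))
    s=least_squares(res,x0,loss='soft_l1',f_scale=0.002,x_scale=[.01,.01,.1],diff_step=1e-4)
    return s.x, np.median(res(s.x))
mm=lambda b:[(np.array(l)/1000,np.array(h)/1000) for l,h in b]
HEEL=mm([((-28,-29,0),(28,29,14)),((-28,-18,0),(28,18,60)),((0,-19,0),(68,19,14))])
TRAY=mm([((-57,-154,0),(57,154,5)),((-57,-154,0),(-53,154,17)),((57,-154,0),(61,154,35))]+[((-57,y-2,0),(57,y+2,17)) for y in(-152,-76,0,76,152)])
CHUTE=mm([((-150,-39.5,-3),(130,39.5,0)),((-150,31.5,-3),(130,39.5,12)),((-150,-39.5,-3),(130,-31.5,12)),((-150,23,17),(0,39.5,22)),((-150,-39.5,17),(0,-23,22))])
def near(P,lo,hi):
    P=P.reshape(-1,3); return P[((P>lo)&(P<hi)).all(1)]
E
python3 - <<'E'
from h import *
S=np.load('scene0.npz')['P'];D=np.load('side0.npz')['P']
for nm,C in(('s',[S]),('d',[D]),('both',[S,D])):
    P=np.vstack([c.reshape(-1,3) for c in C])
    for n,x0 in dict(a=(.432,-.309,-.68),b=(.459,-.142,-.58),c=(.4335,.013,-2.03)).items():
        p=near(P,[x0[0]-.08,x0[1]-.08,.006],[x0[0]+.08,x0[1]+.08,.08]); p=p[np.hypot(p[:,0]-x0[0],p[:,1]-x0[1])<.075]
        v,m=fit(p,HEEL,x0,z=0); print(nm,n,v[:2].round(4),np.degrees(v[2]).round(1),m.round(4),len(p))
    v,m=fit(near(P,[.53,-.39,.004],[.72,-.03,.05]),TRAY,(.626,-.204,0),z=0); print(nm,'tray',v[:2].round(4),np.degrees(v[2]).round(2),m.round(4))
    p=near(P,[.49,.08,.03],[.66,.42,.16])
    best=None
    for y0 in(.2,.24,.28):
        f=fit(p,CHUTE,(.57,y0,-1.5),tilt=np.radians(10),z=.055)
        if best is None or f[1]<best[1]: best=f
    v,m=best; print(nm,'chute',v[:2].round(4),np.degrees(v[2]).round(2),m.round(4))
    R=(Ro.from_euler('z',v[2])*Ro.from_euler('y',-np.radians(10))).as_matrix(); o=np.array([v[0],v[1],.055])
    q=(P-o)@R
    t=q[(abs(q[:,2]-.060)<.006)&(abs(q[:,1])<.03)&(q[:,0]<-.01)&(q[:,0]>-.15)]
    print('jam top x',np.percentile(t[:,0],[1,50,99]).round(4),'y',np.percentile(t[:,1],[1,99]).round(4),'z',np.median(t[:,2]).round(4),len(t))
    b=near(P,[.33,.25,.07],[.43,.35,.125]); print('ball n',len(b))
    if len(b): print(least_squares(lambda c:np.linalg.norm(b-c,axis=1)-.013,b.mean(0)-[0,0,.01],loss='soft_l1',f_scale=.002).x.round(4))
    g=near(P,[.35,.25,.012],[.48,.36,.028]); print('lbase',np.percentile(g,[2,50,98],axis=0).round(4).tolist(), cv2.minAreaRect((g[g[:,2]>.015][:,:2]*1000).astype(np.float32)))
    j=near(P,[.54,-.03,.055],[.65,.07,.066]); print('jar',((np.percentile(j,2,axis=0)+np.percentile(j,98,axis=0))/2).round(4))
E
```

```text
s a [ 0.431  -0.3092] -39.1 0.0009 953
s b [ 0.4581 -0.1431] -33.8 0.0008 973
s c [0.433  0.0134] -117.6 0.0008 878
s tray [ 0.6292 -0.2097] -3.45 0.0007
s chute [0.5798 0.2288] -97.44 0.0013
jam top x [-0.1066 -0.0788 -0.0516] y [-0.0163  0.0202] z 0.0586 367
ball n 113
[0.3718 0.3022 0.0919]
lbase [[0.3757, 0.2787, 0.0133], [0.4228, 0.2986, 0.0239], [0.4432, 0.3284, 0.0274]] ((406.84442138671875, 303.71087646484375), (73.53050994873047, 49.5731315612793), 3.453219175338745)
jar [0.5981 0.026  0.0594]
d a [ 0.4318 -0.3091] -39.1 0.0007 1652
d b [ 0.4588 -0.1426] -34.0 0.0009 1190
d c [0.4337 0.0139] -117.3 0.001 890
d tray [ 0.6276 -0.2093] -3.4 0.0012
d chute [0.5804 0.227 ] -97.89 0.0017
jam top x [-0.1066 -0.0721 -0.0521] y [-0.0198  0.0167] z 0.0607 113
ball n 93
[0.3719 0.3026 0.0936]
lbase [[0.3706, 0.2775, 0.0127], [0.3964, 0.2896, 0.0255], [0.4395, 0.3255, 0.0278]] ((406.1169738769531, 302.7405090332031), (70.5850601196289, 50.921390533447266), 2.9467008113861084)
jar [0.5957 0.0248 0.0598]
both a [ 0.4315 -0.3091] -39.2 0.0008 2605
both b [ 0.4585 -0.1427] -34.0 0.0009 2163
both c [0.4333 0.0138] -117.6 0.0009 1768
both tray [ 0.6284 -0.2095] -3.49 0.001
both chute [0.5799 0.2279] -97.53 0.0013
jam top x [-0.1074 -0.0783 -0.0523] y [-0.0182  0.0198] z 0.059 479
ball n 206
[0.3718 0.3023 0.0925]
lbase [[0.3713, 0.2777, 0.0129], [0.4159, 0.2946, 0.0244], [0.4431, 0.3278, 0.0277]] ((406.9495544433594, 302.8418273925781), (73.4573745727539, 51.32427978515625), 3.6998722553253174)
jar [0.5971 0.025  0.0595]
```

>>> step_arm(increments=[[[1.7,4.1,0],[0,0,6.4]],[[1.7,4.1,0],[0,0,6.4]],[[1.7,4.1,0],[0,0,6.4]],[[1.7,4.1,0],[0,0,6.4]],[[1.7,4.1,0],[0,0,6.4]],[[1.7,4.1,0],[0,0,6.4]],[[1.7,4.1,0],[0,0,6.4]],[[1.7,4.1,0],[0,0,6.4]],[[1.7,4.1,0],[0,0,6.4]],[[1.7,4.1,0],[0,0,6.4]]], fingers=0)

```text
clock: 1.1
tool_pos: [0.4476, -0.1485, 0.2386]
eef_rot: [0.703, 0.711, -0.0, -0.0]
contact_force: [0.4, 0.1, -0.2]
opening: 0.112
finger_force: 0.0
```

>>> step_arm(increments=[[[0,4.5,0],[0,0,0]],[[0,4.5,0],[0,0,0]],[[0,4.5,0],[0,0,0]],[[0,4.5,0],[0,0,0]],[[0,4.5,0],[0,0,0]],[[-2.6,4.5,0],[0,0,0]],[[-2.6,4.5,0],[0,0,0]],[[-2.6,4.5,0],[0,0,0]],[[-2.6,4.5,0],[0,0,0]],[[-2.6,4.5,0],[0,0,0]]])

```text
clock: 2.1
tool_pos: [0.321, 0.2927, 0.2386]
eef_rot: [0.705, 0.709, -0.0, 0.0]
contact_force: [0.7, 0.0, -0.3]
opening: 0.006
finger_force: 0.0
```

>>> step_arm(increments=[[[0,0.9,-3],[0,0,0]],[[0,0,-3],[0,0,0]],[[0,0,-3],[0,0,0]],[[0,0,-3],[0,0,0]],[[0,0,-3],[0,0,0]],[[0,0,-1.3],[0,0,0]],[[0,0,0],[0,0,0]],[[0,0,0],[0,0,0]],[[1,0,0],[0,0,0]],[[1,0.1,0],[0,0,0]]])

```text
clock: 3.1
tool_pos: [0.3436, 0.3016, 0.0767]
eef_rot: [0.705, 0.709, 0.001, 0.0]
contact_force: [-3.7, -0.9, 3.7]
opening: 0.008
finger_force: 2.6
```

>>> step_arm(increments=[[[1,0,0],[0,0,0]],[[1,0,0],[0,0,0]],[[1,0,0],[0,0,0]],[[1,0.1,0],[0,0,0]],[[1,0,0],[0,0,0]],[[1,0,0],[0,0,0]],[[1,0.1,0],[0,0,0]],[[1,0,0],[0,0,0]],[[0.5,0,0],[0,0,0]],[[0,0,0],[0,0,0]]])

```text
clock: 4.1
tool_pos: [0.418, 0.303, 0.0754]
eef_rot: [0.703, 0.711, -0.006, -0.004]
contact_force: [-21.3, -0.0, 12.9]
opening: 0.004
finger_force: 11.3
```

```bash
python3 - <<'E'
from h import *
p,d,c=snap('scene'); P=cloud(p,d,c); save('s1.png',p[130:290,250:480].repeat(2,0).repeat(2,1))
p2,d2,c2=snap('side'); P=np.vstack([P.reshape(-1,3),cloud(p2,d2,c2).reshape(-1,3)])
print(r.get_state()['tool_pos'],r.get_state()['contact_force'])
E
```

```text
[0.41801442 0.30300965 0.07539162] [-20.90962077   0.68667542  12.87345572]
```

View pics/s1.png

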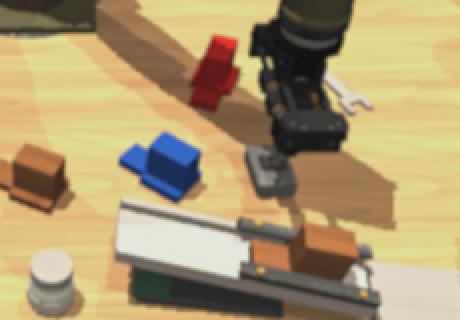

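The crop shows the lever, at (270,170), pushed fully over with the fingers still against it. I'll retract, move above the stuck block and check the lever.

>>> step_arm(increments=[[[-2,0,0],[0,0,0]],[[-1.5,0,2],[0,0,0]],[[0,0,3.5],[0,0,-2.6]],[[0,0,3.5],[0,0,-2.6]],[[0,0,3.5],[0,0,-2.6]],[[4,0.5,0],[-2,0.26,0]],[[4,0.5,0],[-2,0.26,0]],[[4,0.5,0],[-2,0.26,0]],[[4,0.5,0],[-2,0.26,0]],[[4,0.5,0],[-2,0.26,0]]], fingers=1)

```text
clock: 5.2
tool_pos: [0.5944, 0.3278, 0.2011]
eef_rot: [0.749, 0.657, -0.066, 0.058]
contact_force: [0.6, 0.7, 0.3]
opening: 0.889
finger_force: 0.0
```

```bash
cat >> h.py <<'E'
def ball():
    b=[]
    for n in('scene','side'):
        p,d,c=snap(n); b.append(near(cloud(p,d,c),[.33,.25,.075],[.49,.35,.125]))
    b=np.vstack(b); return len(b),b.mean(0).round(3)
def pose():
    s=r.get_state(); M=Ro.from_quat(s['eef_rot']).as_matrix()
    print('t',round(s['clock'],2),'tcp',s['tool_pos'].round(4),'yaxis yaw',np.degrees(np.arctan2(M[1,1],M[0,1])).round(2),'z',M[:,2].round(3),'f',s['contact_force'].round(1),'open',round(s['opening'],3),'ff',s['finger_force'],'q7',s['q'].round(2))
    return s
E
python3 - <<'E'
from h import *
pose(); print(ball())
p,d,c=snap('side'); save('s2.png',p)
E
```

```text
t 5.2 tcp [0.5944 0.3278 0.2011] yaxis yaw -7.5 z [-0.023 -0.175 -0.984] f [0.6 0.7 0.3] open 0.889 ff 0.0 q7 [-0.48  0.88 -0.34  1.29  0.41  1.18 -1.04]
(188, array([0.446, 0.303, 0.097]))
```

>>> step_arm(increments=[[[-0.05,-0.3,-2.5],[0,0,0]],[[-0.05,-0.3,-2.5],[0,0,0]],[[-0.05,-0.3,-2.5],[0,0,0]],[[-0.05,-0.3,-2.5],[0,0,0]],[[-0.05,-0.3,-2],[0,0,0]],[[0,-0.2,-1.1],[0,0,0]],[[0,0,0],[0,0,0]],[[0,0,0],[0,0,0]],[[0,0,0],[0,0,0]],[[0,0,0],[0,0,0]]])

```text
clock: 6.35
tool_pos: [0.5903, 0.312, 0.0709]
eef_rot: [0.749, 0.657, -0.065, 0.058]
contact_force: [-0.0, -0.6, -0.5]
opening: 0.997
finger_force: 0.0
```

>>> step_arm(increments=[[[0,0,0],[0,0,0]],[[0,0,0],[0,0,0]],[[0,0,0],[0,0,0]],[[0,0,0],[0,0,0]],[[0,0,0],[0,0,0]],[[0,0,0],[0,0,0]],[[0,0,0],[0,0,0]],[[0,0,0],[0,0,0]],[[0,0,0],[0,0,0]],[[0,0,0],[0,0,0]]], fingers=0, grip_force=20)

```text
clock: 7.35
tool_pos: [0.5899, 0.3114, 0.0697]
eef_rot: [0.749, 0.657, -0.066, 0.058]
contact_force: [1.0, 0.3, -1.0]
opening: 0.408
finger_force: 20.0
```

```bash
python3 - <<'E'
from h import *
pose()
E
```

```text
t 7.35 tcp [0.5899 0.3114 0.0697] yaxis yaw -7.45 z [-0.022 -0.174 -0.985] f [ 1.   0.3 -1. ] open 0.408 ff 19.985444792546332 q7 [-0.47  1.01 -0.3   1.42  0.48  0.92 -1.11]
```

>>> step_arm(increments=[[[-0.13,-0.98,0.17],[0,0,0]],[[-0.13,-0.98,0.17],[0,0,0]],[[-0.13,-0.98,0.18],[0,0,0]],[[-0.13,-0.98,0.17],[0,0,0]],[[-0.13,-0.98,0.17],[0,0,0]],[[-0.13,-0.98,0.18],[0,0,0]],[[-0.13,-0.98,0.17],[0,0,0]],[[-0.13,-0.98,0.17],[0,0,0]],[[-0.13,-0.98,0.18],[0,0,0]],[[-0.13,-0.98,0.17],[0,0,0]]])

```text
clock: 8.35
tool_pos: [0.5768, 0.2127, 0.0873]
eef_rot: [0.749, 0.657, -0.066, 0.058]
contact_force: [0.1, 1.7, -0.3]
opening: 0.405
finger_force: 20.0
```

>>> step_arm(increments=[[[-0.13,-0.98,0.17],[0,0,0]],[[-0.13,-0.98,0.17],[0,0,0]],[[-0.06,-0.49,0.09],[0,0,0]],[[0,0,0],[0,0,0]],[[0,0,0],[0,0,0]],[[0,0,0],[0,0,0]],[[0,0,0],[0,0,0]],[[0,0,0],[0,0,0]],[[0,0,0],[0,0,0]],[[0,0,0],[0,0,0]]])

```text
clock: 9.35
tool_pos: [0.5737, 0.1871, 0.0918]
eef_rot: [0.749, 0.657, -0.067, 0.059]
contact_force: [-0.9, -3.0, 5.9]
opening: 0.405
finger_force: 20.0
```

```bash
python3 - <<'E'
from h import *
s=pose()
R=(Ro.from_euler('z',-97.53,degrees=True)*Ro.from_euler('y',-10,degrees=True)).as_matrix();o=np.array([.5799,.2279,.055])
print('tcp in chute',((s['tool_pos']-o)@R).round(4))
P=[]
for n in('scene','side'):
    p,d,c=snap(n); P.append(cloud(p,d,c).reshape(-1,3)); save('s3'+n+'.png',p)
q=(np.vstack(P)-o)@R
t=q[(q[:,0]>.04)&(q[:,0]<.15)&(abs(q[:,1])<.018)&(q[:,2]>.006)&(q[:,2]<.02)]
print('toe: x',np.percentile(t[:,0],[2,98]).round(4),'z',np.percentile(t[:,2],[5,50,95]).round(4),len(t))
f=q[(q[:,0]>-.02)&(q[:,0]<.15)&(abs(q[:,1])<.028)&(q[:,2]<.006)]
print('floor z',np.median(f[:,2]).round(4),len(f))
E
```

```text
t 9.35 tcp [0.5737 0.1871 0.0918] yaxis yaw -7.49 z [-0.023 -0.177 -0.984] f [-0.9 -3.   5.9] open 0.405 ff 19.984247235115618 q7 [-0.31  0.9  -0.29  1.66  0.53  0.79 -1.05]
tcp in chute [ 0.047  -0.0008  0.0291]
toe: x [0.0497 0.115 ] z [0.0089 0.0137 0.0173] 443
floor z -0.0536 1946
```

View pics/s3side.png

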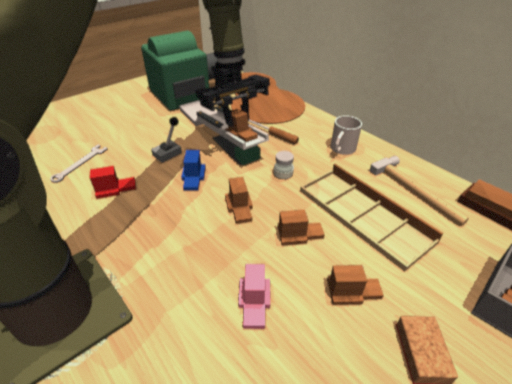

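The block is clear of the rails: its toe end is at chute x = 115 mm, so the origin is at about 47 mm, and it is on the floor. The bench blocks, jar and tray haven't moved, and the lever is still off. Next I'll lift it and carry it to the leftmost bay.

>>> step_arm(increments=[[[0.1,0.5,3],[0,0,0]],[[0.1,0.5,3],[0,0,0]],[[0.1,0.5,3],[0,0,0]],[[0,0,0.8],[3.3,-0.44,0]],[[0,0,0.8],[3.3,-0.44,0]],[[0,0,0.8],[3.3,-0.44,0]],[[1,-4,0],[0,0,8.5]],[[1,-4,0],[0,0,8.5]],[[1,-4,0],[0,0,8.5]],[[1,-4,0],[0,0,8.5]]], grip_force=30)

```text
clock: 10.45
tool_pos: [0.6162, 0.0419, 0.2045]
eef_rot: [0.523, 0.852, -0.001, 0.0]
contact_force: [0.6, -0.3, -2.6]
opening: 0.404
finger_force: 30.0
```

>>> step_arm(increments=[[[0,-3.4,0],[0,0,8.5]],[[0,-3.4,0],[0,0,8.5]],[[0,-3.4,0],[0,0,8.5]],[[0,-3.4,0],[0,0,8.5]],[[0,0,0],[0,0,8.5]],[[0,0,0],[0,0,8.5]],[[0,0,0],[0,0,8.5]],[[0,0,0],[0,0,0.5]],[[0,0,0],[0,0,0]],[[0,0,0],[0,0,0]]])

```text
clock: 11.45
tool_pos: [0.6164, -0.0921, 0.205]
eef_rot: [0.031, 1.0, 0.0, 0.0]
contact_force: [0.2, 0.5, -1.7]
opening: 0.405
finger_force: 30.0
```

```bash
python3 - <<'E'
from h import *
s=pose()
p,d,c=snap('side'); save('s4.png',p)
E
```

```text
t 11.45 tcp [ 0.6164 -0.0921  0.205 ] yaxis yaw 86.42 z [ 0.001  0.    -1.   ] f [ 0.2  0.5 -1.7] open 0.405 ff 29.992750003002584 q7 [ 0.54  0.86 -0.9   1.59  0.75  1.07  0.93]
```

View pics/s4.png

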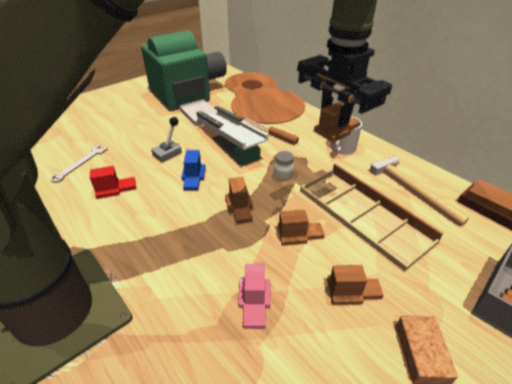

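The block is held level at about (340,125), toe toward the back board. The jar at (284,165) is well clear.

>>> step_arm(increments=[[[0.1,-0.25,-3],[0,0,0]],[[0,0,-3],[0,0,0]],[[0,0,-3],[0,0,0]],[[0,0,-3],[0,0,0]],[[0,0,-2.8],[0,0,0]],[[0,0,-0.7],[0,0,0]],[[0,0,-0.7],[0,0,0]],[[0,0,-0.7],[0,0,0]],[[0,0,-0.2],[0,0,0]],[[0,0,0],[0,0,0]]])

```text
clock: 12.5
tool_pos: [0.6182, -0.0946, 0.0351]
eef_rot: [0.03, 1.0, 0.0, 0.002]
contact_force: [-0.5, -0.4, -1.4]
opening: 0.411
finger_force: 30.0
```

```bash
python3 - <<'E'
from h import *
pose()
E
```

```text
t 12.5 tcp [ 0.6182 -0.0946  0.0351] yaxis yaw 86.53 z [ 0.003  0.    -1.   ] f [-0.5 -0.4 -1.4] open 0.411 ff 29.99282926786691 q7 [ 0.47  1.08 -0.75  1.67  0.98  0.81  0.77]
```

>>> step_arm(increments=[[[0,0,-0.15],[0,0,0]],[[0,0,0],[0,0,0]],[[0,0,0],[0,0,0]],[[0,0,0],[0,0,0]],[[0,0,2],[0,0,0]],[[0,0,3],[0,0,0]],[[0,0,4],[0,0,0]],[[0,0,4],[0,0,0]],[[0,0,2],[0,0,-8.5]],[[-2,1,0],[0,0,-8.5]]], fingers=0.62)

```text
clock: 13.5
tool_pos: [0.6017, -0.0848, 0.1879]
eef_rot: [0.182, 0.983, 0.002, 0.006]
contact_force: [-0.9, 0.2, -0.2]
opening: 0.624
finger_force: 0.0
```

>>> step_arm(increments=[[[-2.4,1.5,0],[0,0,-8.5]],[[-2.4,1.5,0],[0,0,-8.5]],[[-2.4,1.5,0],[0,0,-8.5]],[[-2.4,1.5,0],[0,0,-8.5]],[[-2.4,1.5,0],[0,0,-8.5]],[[-2.4,1.5,0],[0,0,-8.5]],[[-2.1,0.8,0],[0,0,-8.5]],[[0,0,0],[0,0,-8.5]],[[0,0,0],[0,0,-8.5]],[[0,0,0],[0,0,-8.5]]], fingers=0.8)

```text
clock: 14.5
tool_pos: [0.4328, 0.0142, 0.1842]
eef_rot: [0.797, 0.604, 0.001, 0.001]
contact_force: [0.6, -0.2, 0.4]
opening: 0.802
finger_force: 0.0
```

```bash
cat >> h.py <<'E'
def check(guess,tag):
    P=[]
    for n in('scene','side'):
        p,d,c=snap(n); P.append(cloud(p,d,c).reshape(-1,3)); save(tag+n+'.png',p)
    P=np.vstack(P)
    for n,x0 in guess.items():
        p=near(P,[x0[0]-.08,x0[1]-.08,.006],[x0[0]+.08,x0[1]+.08,.066]); p=p[np.hypot(p[:,0]-x0[0],p[:,1]-x0[1])<.075]
        v,m=fit(p,HEEL,(x0[0],x0[1],np.radians(x0[2])),z=0); print(n,v[:2].round(4),np.degrees(v[2]).round(1),m.round(4),len(p))
    return P
def tray(P,ys):
    M=Ro.from_euler('z',-3.49,degrees=True).as_matrix(); q=(P-[.6284,-.2095,0])@M
    for y in ys:
        t=q[(abs(q[:,1]-y)<.035)&(abs(q[:,0])<.07)]
        top=t[(t[:,2]>.058)&(t[:,2]<.073)]; toe=t[(t[:,0]>.015)&(t[:,0]<.056)&(t[:,2]>.01)&(t[:,2]<.025)&(abs(t[:,1]-y)<.012)]
        pr=np.percentile(top,[3,97],axis=0).round(4) if len(top) else None
        print('bay',y,'top x,y,z range',None if pr is None else pr.tolist(),'toe z',np.median(toe[:,2]).round(4) if len(toe) else None,len(toe))
E
python3 - <<'E'
from h import *
pose()
P=check(dict(a=(.4315,-.3091,-39.2),b=(.4585,-.1427,-34),c=(.4333,.0138,-117.6)),'s5'); tray(P,[.114])
E
```

```text
t 14.5 tcp [0.4328 0.0142 0.1842] yaxis yaw -15.73 z [ 0.002 -0.001 -1.   ] f [ 0.6 -0.2  0.4] open 0.802 ff 0.0 q7 [ 0.1   0.56 -0.37  2.18  0.44  0.47 -0.89]
a [ 0.4314 -0.3091] -39.0 0.0008 2624
b [ 0.4585 -0.1427] -34.2 0.0009 2155
c [0.4333 0.0139] -117.7 0.0009 1773
bay 0.114 top x,y,z range [[-0.046, 0.0969, 0.0601], [0.0093, 0.1314, 0.0677]] toe z 0.0192 189
```

>>> step_arm(increments=[[[0.05,0,-3],[0,0,-6]],[[0,0,-3],[0,0,-6]],[[0,0,-3],[0,0,0]],[[0,0,-3],[0,0,0]],[[0,0,-2.5],[0,0,0]],[[0,0,-1.3],[0,0,0]],[[0,0,0],[0,0,0]],[[0,0,0],[0,0,0]],[[0,0,0],[0,0,0]],[[0,0,0],[0,0,0]]])

```text
clock: 15.6
tool_pos: [0.4368, 0.0122, 0.0429]
eef_rot: [0.855, 0.519, -0.002, 0.002]
contact_force: [0.1, 0.9, 0.1]
opening: 0.802
finger_force: 0.0
```

>>> step_arm(increments=[[[0,0,0],[0,0,0]],[[0,0,0],[0,0,0]],[[0,0,0],[0,0,0]],[[0,0,0],[0,0,0]],[[0,0,0],[0,0,0]],[[0,0,0],[0,0,0]],[[0,0,0],[0,0,0]],[[0,0,0],[0,0,0]],[[0,0,0],[0,0,0]],[[0,0,0],[0,0,0]]], fingers=0, grip_force=30)

```text
clock: 16.6
tool_pos: [0.4363, 0.0123, 0.0422]
eef_rot: [0.855, 0.519, -0.003, 0.002]
contact_force: [-1.6, 1.2, 2.5]
opening: 0.404
finger_force: 30.0
```

```bash
python3 - <<'E'
from h import *
pose()
E
```

```text
t 16.6 tcp [0.4363 0.0123 0.0422] yaxis yaw -27.45 z [-0.003 -0.006 -1.   ] f [-1.6  1.2  2.5] open 0.404 ff 29.975711116567254 q7 [-0.11  0.86 -0.04  2.26  0.98  0.05 -1.59]
```

>>> step_arm(increments=[[[0,0,1.5],[0,0,0]],[[0,0,2.5],[0,0,0]],[[0.5,0,3],[0,0,0]],[[0.5,0,3],[0,0,0]],[[0.5,0,3],[0,0,0]],[[1,-1,2.5],[0,0,5]],[[1,-2,0],[0,0,8]],[[2,-2,0],[0,0,8]],[[2,-2,0],[0,0,8]],[[2,-2,0],[0,0,8]]])

```text
clock: 17.6
tool_pos: [0.5319, -0.0795, 0.197]
eef_rot: [0.644, 0.765, -0.002, 0.002]
contact_force: [-0.1, 1.2, -1.9]
opening: 0.406
finger_force: 30.0
```

```bash
python3 - <<'E'
from h import *
pose()
p,d,c=snap('side'); save('s6.png',p)
E
```

```text
t 17.6 tcp [ 0.5319 -0.0795  0.197 ] yaxis yaw 9.79 z [ 0.001 -0.007 -1.   ] f [-0.1  1.2 -1.9] open 0.406 ff 29.97602074407041 q7 [ 0.54  0.75 -0.83  1.86  0.72  0.87 -0.48]
```

View pics/s6.png

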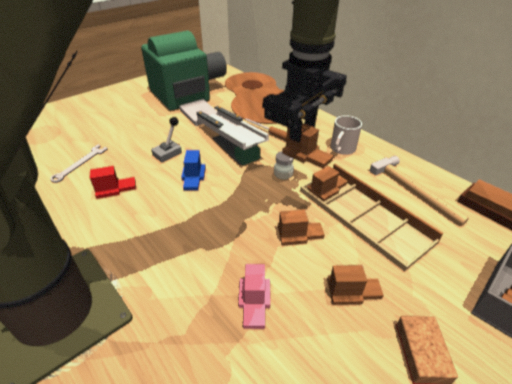

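Block c is held level at (305,145) and the jam block sits in its bay at (325,182).

>>> step_arm(increments=[[[1,-1,0],[0,0,8.5]],[[1,-1,0],[0,0,8.5]],[[1,-1,0],[0,0,8.5]],[[1,-1,0],[0,0,8.5]],[[1,-1,0],[0,0,8.5]],[[1,-1,0],[0,0,8.5]],[[1,-1,0],[0,0,8.5]],[[1,-1,0],[0,0,8.5]],[[0.1,-1.1,0],[0,0,8.5]],[[0,0,0],[0,0,0]]])

```text
clock: 18.65
tool_pos: [0.612, -0.1712, 0.1957]
eef_rot: [0.037, 0.999, -0.0, 0.002]
contact_force: [-0.8, -0.2, -1.3]
opening: 0.406
finger_force: 30.0
```

>>> step_arm(increments=[[[0,0,-2],[0,0,0]],[[0,0,-3],[0,0,0]],[[0,0,-3],[0,0,0]],[[0,0,-2],[0,0,0]],[[0,0,0],[0,0,0]],[[0,0,0],[0,0,0]],[[0,0,0],[0,0,0]],[[0,0,0],[0,0,0]],[[0,0,0],[0,0,0]],[[0,0,0],[0,0,0]]])

```text
clock: 19.65
tool_pos: [0.6127, -0.1689, 0.0978]
eef_rot: [0.035, 0.999, -0.0, 0.004]
contact_force: [-0.3, 0.9, -0.9]
opening: 0.407
finger_force: 30.0
```

```bash
python3 - <<'E'
from h import *
s=pose()
P=[]
for n in('scene','side'):
    p,d,c=snap(n); P.append(cloud(p,d,c).reshape(-1,3))
P=np.vstack(P); M=Ro.from_euler('z',-3.49,degrees=True).as_matrix(); q=(P-[.6284,-.2095,0])@M
t=q[(abs(q[:,1]-.038)<.03)&(abs(q[:,0])<.08)&(q[:,2]>.038)]
toe=t[(t[:,0]>.018)&(t[:,0]<.08)&(t[:,2]<.085)]
print('toe x',np.percentile(toe[:,0],[2,98]).round(4),'y',np.percentile(toe[:,1],[2,98]).round(4),'z',np.percentile(toe[:,2],[5,50,80,95]).round(4),len(toe))
E
```

```text
t 19.65 tcp [ 0.6127 -0.1689  0.0978] yaxis yaw 86.02 z [ 0.007 -0.    -1.   ] f [-0.3  0.9 -0.9] open 0.407 ff 29.97724800836295 q7 [ 0.7   1.09 -1.05  1.62  1.06  1.08  0.84]
toe x [0.0194 0.0511] y [0.02   0.0579] z [0.0581 0.0689 0.0704 0.0715] 410
```

>>> step_arm(increments=[[[0,-0.1,-2],[0,0,0.5]],[[0,0,-1.5],[0,0,0]],[[0,0,-0.7],[0,0,0]],[[0,0,-0.6],[0,0,0]],[[0,0,-0.4],[0,0,0]],[[0,0,0],[0,0,0]],[[0,0,0],[0,0,0]],[[0,0,0],[0,0,0]],[[0,0,0],[0,0,0]],[[0,0,0],[0,0,0]]])

```text
clock: 20.75
tool_pos: [0.6119, -0.1696, 0.0471]
eef_rot: [0.03, 1.0, -0.0, 0.003]
contact_force: [-7.0, -1.3, 13.2]
opening: 0.406
finger_force: 30.0
```

>>> step_arm(increments=[[[0,0,0],[0,0,0]],[[0,0,0],[0,0,0]],[[0,0,0],[0,0,0]],[[0,0,0],[0,0,0]],[[0,0,0],[0,0,0]],[[0,0,2],[0,0,0]],[[0,0,3],[0,0,0]],[[0,0,4],[0,0,0]],[[0,0,4],[0,0,0]],[[-1,0,1],[0,0,0]]], fingers=0.62)

```text
clock: 21.75
tool_pos: [0.6058, -0.1681, 0.1917]
eef_rot: [0.03, 1.0, 0.001, 0.008]
contact_force: [0.6, 0.3, 0.9]
opening: 0.618
finger_force: 0.0
```

```bash
python3 - <<'E'
from h import *
pose()
P=check(dict(a=(.4315,-.3091,-39.2),b=(.4585,-.1427,-34)),'s7'); tray(P,[.114,.038])
E
```

```text
t 21.75 tcp [ 0.6058 -0.1681  0.1917] yaxis yaw 86.55 z [ 0.016  0.001 -1.   ] f [0.6 0.3 0.9] open 0.618 ff 0.0 q7 [ 0.74  0.97 -1.13  1.59  0.94  1.18  0.92]
a [ 0.4314 -0.3091] -39.1 0.0009 2538
b [ 0.4584 -0.1427] -33.8 0.0009 2072
bay 0.114 top x,y,z range [[-0.046, 0.0968, 0.0594], [0.0093, 0.1313, 0.0679]] toe z 0.0191 185
bay 0.038 top x,y,z range [[-0.0465, 0.0214, 0.0597], [0.009, 0.0563, 0.0679]] toe z 0.019 184
```

>>> step_arm(increments=[[[-3,0.5,0],[0,0.5,-6]],[[-3,0.5,0],[0,0.4,-6]],[[-3,0.5,0],[0,0,-6]],[[-3,0.5,0],[0,0,-6]],[[-2.7,0.5,0],[0,0,-6.5]],[[0,0,-2],[0,0,0]],[[0,0,-3],[0,0,0]],[[0,0,-3],[0,0,0]],[[0,0,-2],[0,0,0]],[[0,0,0],[0,0,0]]], fingers=0.8)

```text
clock: 22.85
tool_pos: [0.4529, -0.1449, 0.0823]
eef_rot: [0.292, 0.956, -0.0, -0.008]
contact_force: [-0.8, -1.0, 0.2]
opening: 0.799
finger_force: 0.0
```

```bash
python3 - <<'E'
from h import *
pose()
E
```

```text
t 22.85 tcp [ 0.4529 -0.1449  0.0823] yaxis yaw 56.07 z [-0.016  0.004 -1.   ] f [-0.8 -1.   0.2] open 0.799 ff 0.0 q7 [ 0.73  0.94 -0.89  2.1   1.16  0.75  0.03]
```

>>> step_arm(increments=[[[0.3,0.1,-1],[0,-0.5,0]],[[0.2,0.1,-1.5],[0,-0.4,0]],[[0,0,-1.5],[0,0,0]],[[0,0,-1],[0,0,0]],[[0,0,-0.6],[0,0,0]],[[0,0,0],[0,0,0]],[[0,0,0],[0,0,0]],[[0,0,0],[0,0,0]],[[0,0,0],[0,0,0]],[[0,0,0],[0,0,0]]])

```text
clock: 23.85
tool_pos: [0.4606, -0.1429, 0.0295]
eef_rot: [0.292, 0.956, 0.003, 0.003]
contact_force: [0.3, 0.4, -0.6]
opening: 0.795
finger_force: 0.0
```

```bash
python3 - <<'E'
from h import *
pose()
E
```

```text
t 23.85 tcp [ 0.4606 -0.1429  0.0295] yaxis yaw 56.04 z [ 0.007  0.003 -1.   ] f [ 0.3  0.4 -0.6] open 0.795 ff 0.0 q7 [ 0.68  1.03 -0.81  2.11  1.36  0.68 -0.13]
```

>>> step_arm(increments=[[[0,0,0],[0,0,0]],[[0,0,0],[0,0,0]],[[0,0,0],[0,0,0]],[[0,0,0],[0,0,0]],[[0,0,0],[0,0,0]],[[0,0,0],[0,0,0]],[[0,0,0],[0,0,0]],[[0,0,0],[0,0,0]],[[0,0,0],[0,0,0]],[[0,0,0],[0,0,0]]], fingers=0, grip_force=30)

```text
clock: 24.85
tool_pos: [0.4604, -0.1429, 0.0292]
eef_rot: [0.292, 0.956, 0.002, 0.003]
contact_force: [-0.1, -0.4, 0.6]
opening: 0.404
finger_force: 30.0
```

>>> step_arm(increments=[[[0,0,2],[0,0,0]],[[0,0,3],[0,0,0]],[[0,0,4],[0,0,0]],[[1,-0.5,4],[0,0,0]],[[2.5,-1.7,1],[0,0,6]],[[2.5,-1.7,0],[0,0,6]],[[2.5,-1.7,0],[0,0,6]],[[2.5,-1.7,0],[0,0,6]],[[2.5,-1.7,0],[0,0,6.5]],[[1.4,-1.3,0],[0,0,0]]])

```text
clock: 25.85
tool_pos: [0.6107, -0.2469, 0.1682]
eef_rot: [0.03, 1.0, 0.004, 0.002]
contact_force: [-0.4, 0.9, -2.0]
opening: 0.404
finger_force: 30.0
```

```bash
cat >> h.py <<'E'
def held(y0):
    P=[]
    for n in('scene','side'):
        p,d,c=snap(n); P.append(cloud(p,d,c).reshape(-1,3))
    P=np.vstack(P); M=Ro.from_euler('z',-3.49,degrees=True).as_matrix(); q=(P-[.6284,-.2095,0])@M
    z=r.get_state()['tool_pos'][2]
    t=q[(abs(q[:,1]-y0)<.03)&(q[:,0]>.018)&(q[:,0]<.08)&(abs(q[:,2]-z+.02)<.025)]
    if len(t): print('toe x',np.percentile(t[:,0],[2,98]).round(4),'y',np.percentile(t[:,1],[2,98]).round(4),'z',np.percentile(t[:,2],[5,50,80,95]).round(4),'tcp z',z.round(4),len(t))
    else: print('none')
E
python3 - <<'E'
from h import *
pose(); held(-.038)
E
```

```text
t 25.85 tcp [ 0.6107 -0.2469  0.1682] yaxis yaw 86.6 z [ 0.004  0.007 -1.   ] f [-0.4  0.9 -2. ] open 0.404 ff 29.975957551505417 q7 [ 0.82  1.03 -1.1   1.5   0.95  1.2   1.08]
toe x [0.0191 0.0521] y [-0.0599 -0.0193] z [0.1415 0.1519 0.1536 0.1546] tcp z 0.168 438
```

>>> step_arm(increments=[[[0,0,-3],[0,0,0]],[[0,0,-3],[0,0,0]],[[0,0,-3],[0,0,0]],[[0,0,-2],[0,0,0]],[[0,0,-1],[0,0,0]],[[0,0,-0.7],[0,0,0]],[[0,0,-0.7],[0,0,0]],[[0,0,0],[0,0,0]],[[0,0,0],[0,0,0]],[[0,0,0],[0,0,0]]])

```text
clock: 26.95
tool_pos: [0.6101, -0.2458, 0.0361]
eef_rot: [0.03, 1.0, 0.003, 0.003]
contact_force: [0.4, -0.4, -1.6]
opening: 0.407
finger_force: 30.0
```

```bash
python3 - <<'E'
from h import *
pose()
E
```

```text
t 26.95 tcp [ 0.6101 -0.2458  0.0361] yaxis yaw 86.53 z [ 0.006  0.006 -1.   ] f [ 0.4 -0.4 -1.6] open 0.407 ff 29.976173671893775 q7 [ 0.79  1.19 -0.99  1.56  1.12  1.04  0.98]
```

>>> step_arm(increments=[[[0,0,-0.25],[0,0,0]],[[0,0,0],[0,0,0]],[[0,0,0],[0,0,0]],[[0,0,0],[0,0,0]],[[0,0,0],[0,0,0]],[[0,0,2],[0,0,0]],[[0,0,3],[0,0,0]],[[0,0,4],[0,0,0]],[[0,0,4],[0,0,0]],[[-1,0,1],[0,0,0]]], fingers=0.62)

```text
clock: 27.95
tool_pos: [0.6031, -0.2443, 0.1795]
eef_rot: [0.03, 1.0, 0.003, 0.007]
contact_force: [0.4, 0.3, 0.5]
opening: 0.616
finger_force: 0.0
```

>>> step_arm(increments=[[[-3,-1,0],[0,0,-7]],[[-3,-1,0],[0,0,-7]],[[-3,-1,0],[0,0,-7]],[[-3,-1,0],[0,0,-7]],[[-3,-1,0],[0,0,-7.5]],[[-1.9,-1.3,-1],[0,0,0]],[[0,0,-2.5],[0,0,0]],[[0,0,-2],[0,0,0]],[[0,0,0],[0,0,0]],[[0,0,0],[0,0,0]]], fingers=0.8)

```text
clock: 28.95
tool_pos: [0.4305, -0.3085, 0.1184]
eef_rot: [0.333, 0.943, 0.003, 0.003]
contact_force: [0.4, 0.1, 0.0]
opening: 0.798
finger_force: 0.0
```

```bash
python3 - <<'E'
from h import *
pose()
P=check(dict(a=(.4315,-.3091,-39.2)),'s8'); tray(P,[.114,.038,-.038])
E
```

```text
t 28.95 tcp [ 0.4305 -0.3085  0.1184] yaxis yaw 51.07 z [ 0.007  0.003 -1.   ] f [0.4 0.1 0. ] open 0.798 ff 0.0 q7 [ 1.07  0.92 -0.94  1.94  1.02  0.85  0.45]
a [ 0.4315 -0.3091] -39.1 0.0008 2530
bay 0.114 top x,y,z range [[-0.046, 0.0968, 0.0598], [0.0094, 0.1314, 0.0679]] toe z 0.0186 139
bay 0.038 top x,y,z range [[-0.0447, 0.0224, 0.0594], [0.0093, 0.0568, 0.0669]] toe z 0.0187 135
bay -0.038 top x,y,z range [[-0.0426, -0.0532, 0.0596], [0.0105, -0.0192, 0.067]] toe z 0.0188 135
```

>>> step_arm(increments=[[[0.1,-0.05,-2],[0,0,0]],[[0,0,-2.5],[0,0,0]],[[0,0,-2.5],[0,0,0]],[[0,0,-1.5],[0,0,0]],[[0,0,-0.5],[0,0,0]],[[0,0,0],[0,0,0]],[[0,0,0],[0,0,0]],[[0,0,0],[0,0,0]],[[0,0,0],[0,0,0]],[[0,0,0],[0,0,0]]])

```text
clock: 30.05
tool_pos: [0.4317, -0.3095, 0.0282]
eef_rot: [0.334, 0.943, 0.002, 0.003]
contact_force: [-0.4, 0.1, 1.3]
opening: 0.801
finger_force: 0.0
```

>>> step_arm(increments=[[[0,0,0],[0,0,0]],[[0,0,0],[0,0,0]],[[0,0,0],[0,0,0]],[[0,0,0],[0,0,0]],[[0,0,0],[0,0,0]],[[0,0,0],[0,0,0]],[[0,0,0],[0,0,0]],[[0,0,0],[0,0,0]],[[0,0,0],[0,0,0]],[[0,0,0],[0,0,0]]], fingers=0, grip_force=30)

```text
clock: 31.05
tool_pos: [0.4314, -0.3093, 0.0277]
eef_rot: [0.333, 0.943, 0.002, 0.003]
contact_force: [-0.2, -0.6, 0.2]
opening: 0.405
finger_force: 30.0
```

```bash
python3 - <<'E'
from h import *
pose()
E
```

```text
t 31.05 tcp [ 0.4314 -0.3093  0.0277] yaxis yaw 51.04 z [ 0.007  0.003 -1.   ] f [-0.2 -0.6  0.2] open 0.405 ff 29.983614744851366 q7 [ 1.    1.05 -0.82  1.97  1.23  0.73  0.29]
```

>>> step_arm(increments=[[[0,0,2],[0,0,0]],[[0,0,3],[0,0,0]],[[0,0,4],[0,0,0]],[[1,0,4],[0,0,0]],[[2.8,-0.2,1],[0,0,7]],[[2.8,-0.2,0],[0,0,7]],[[2.8,-0.2,0],[0,0,7]],[[2.8,-0.2,0],[0,0,7]],[[2.8,-0.2,0],[0,0,7.5]],[[2.2,-0.3,0],[0,0,0]]])

```text
clock: 32.05
tool_pos: [0.6044, -0.322, 0.1668]
eef_rot: [0.029, 1.0, 0.004, 0.002]
contact_force: [0.5, -0.7, -1.3]
opening: 0.406
finger_force: 30.0
```

```bash
python3 - <<'E'
from h import *
pose(); held(-.114)
E
```

```text
t 32.05 tcp [ 0.6044 -0.322   0.1668] yaxis yaw 86.72 z [ 0.003  0.007 -1.   ] f [ 0.5 -0.7 -1.3] open 0.406 ff 29.978311361046508 q7 [ 0.9   1.06 -1.09  1.41  0.95  1.24  1.24]
toe x [0.0188 0.0517] y [-0.1314 -0.0939] z [0.1417 0.1519 0.1533 0.1546] tcp z 0.167 392
```

>>> step_arm(increments=[[[0,0,-3],[0,0,0]],[[0,0,-3],[0,0,0]],[[0,0,-3],[0,0,0]],[[0,0,-2],[0,0,0]],[[0,0,-1],[0,0,0]],[[0,0,-0.7],[0,0,0]],[[0,0,-0.6],[0,0,0]],[[0,0,-0.2],[0,0,0]],[[0,0,0],[0,0,0]],[[0,0,0],[0,0,0]]])

```text
clock: 33.15
tool_pos: [0.604, -0.3224, 0.0335]
eef_rot: [0.03, 1.0, 0.003, 0.003]
contact_force: [0.1, -1.2, -1.7]
opening: 0.406
finger_force: 30.0
```

```bash
python3 - <<'E'
from h import *
pose()
E
```

```text
t 33.15 tcp [ 0.604  -0.3224  0.0335] yaxis yaw 86.54 z [ 0.005  0.006 -1.   ] f [ 0.1 -1.2 -1.7] open 0.406 ff 29.97897394699976 q7 [ 0.88  1.22 -1.    1.47  1.1   1.07  1.15]
```

>>> step_arm(increments=[[[0,0,-0.1],[0,0,0]],[[0,0,0],[0,0,0]],[[0,0,0],[0,0,0]],[[0,0,0],[0,0,0]],[[0,0,0],[0,0,0]],[[0,0,2],[0,0,0]],[[0,0,3],[0,0,0]],[[0,0,4],[0,0,0]],[[0,0,4],[0,0,0]],[[0,0,3],[0,0,0]]], fingers=0.62)

```text
clock: 34.15
tool_pos: [0.6045, -0.3217, 0.1963]
eef_rot: [0.03, 1.0, 0.003, 0.004]
contact_force: [0.3, -0.7, 0.1]
opening: 0.621
finger_force: 0.0
```

>>> step_arm(increments=[[[-1,4.5,0],[0,0,-8]],[[-1,4.5,0],[0,0,-8]],[[-1,4.5,0],[0,0,-8]],[[-1,4.5,0],[0,0,-8]],[[-1,4.5,0],[0,0,-8]],[[-1,4.5,0],[0,0,-8]],[[-1,4.5,0],[0,0,-8]],[[-1,4.5,0],[0,0,-8]],[[-1,4.5,0],[0,0,-8]],[[0,4,0],[0,0,-8]]], fingers=0)

```text
clock: 35.15
tool_pos: [0.514, 0.1186, 0.1935]
eef_rot: [0.658, 0.753, 0.002, 0.004]
contact_force: [0.5, 0.5, 0.7]
opening: 0.007
finger_force: 0.0
```

```bash
python3 - <<'E'
from h import *
pose(); P=check({},'s9'); tray(P,[.114,.038,-.038,-.114]); print(ball())
E
```

```text
t 35.15 tcp [0.514  0.1186 0.1935] yaxis yaw 7.68 z [ 0.008 -0.003 -1.   ] f [0.5 0.5 0.7] open 0.007 ff 0.0 q7 [ 0.14  0.72 -0.77  1.9   0.7   0.81 -0.88]
bay 0.114 top x,y,z range [[-0.0458, 0.0968, 0.0594], [0.0093, 0.1313, 0.0676]] toe z 0.0192 189
bay 0.038 top x,y,z range [[-0.0468, 0.0216, 0.0591], [0.0085, 0.0561, 0.0678]] toe z 0.0192 185
bay -0.038 top x,y,z range [[-0.0452, -0.0547, 0.0589], [0.0102, -0.0198, 0.068]] toe z 0.0192 167
bay -0.114 top x,y,z range [[-0.0453, -0.1313, 0.0592], [0.0097, -0.0965, 0.0677]] toe z 0.0193 147
(188, array([0.446, 0.303, 0.096]))
```

View pics/s9scene.png

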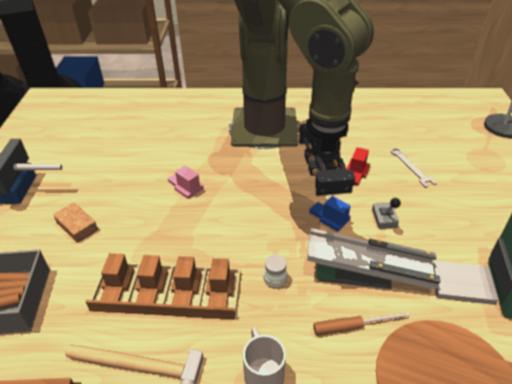

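All four blocks are racked in a row at (100–225,275), toes to the back board. The jar at (276,270) is standing, and the lever ball at (395,203) is over at off.

>>> step_arm(increments=[[[-0.2,4,0],[0,0,-4]],[[-0.2,4,0],[0,0,-3.7]],[[-0.2,4,0],[0,0,0]],[[-0.2,4,0],[0,0,0]],[[0,2.5,-2],[0,0,0]],[[0,0,-3],[0,0,0]],[[0,0,-3],[0,0,0]],[[0,0,-2.5],[0,0,0]],[[0,0,-1.2],[0,0,0]],[[0,0,0],[0,0,0]]])

```text
clock: 36.35
tool_pos: [0.5075, 0.2986, 0.0736]
eef_rot: [0.707, 0.707, -0.001, 0.004]
contact_force: [-0.9, 0.5, 0.7]
opening: 0.003
finger_force: 0.0
```

```bash
python3 - <<'E'
from h import *
pose()
E
```

```text
t 36.35 tcp [0.5075 0.2986 0.0736] yaxis yaw 0.06 z [ 0.004 -0.006 -1.   ] f [-0.9  0.5  0.7] open 0.003 ff 0.0 q7 [-0.29  0.94 -0.58  1.78  0.8   0.68 -1.34]
```

>>> step_arm(increments=[[[-1,0.4,0],[0,0,0]],[[-1,0,0],[0,0,0]],[[-1,0,0],[0,0,0]],[[-1,0,0],[0,0,0]],[[-1,0,0],[0,0,0]],[[-1,0,0],[0,0,0]],[[-1,0,0],[0,0,0]],[[-1,0,0],[0,0,0]],[[-1,0,0],[0,0,0]],[[-1,0,0],[0,0,0]]])

```text
clock: 37.35
tool_pos: [0.4064, 0.3043, 0.0745]
eef_rot: [0.706, 0.708, 0.0, 0.004]
contact_force: [0.3, 0.0, -1.4]
opening: 0.004
finger_force: 0.5
```

>>> step_arm(increments=[[[-0.7,0,0],[0,0,0]],[[0,0,0],[0,0,0]],[[0,0,0],[0,0,0]],[[1,0,0],[0,0,0]],[[3,0,0],[0,0,0]],[[1,0,2],[0,0,0]],[[0,0,3],[0,0,0]],[[0,0,3],[0,0,0]],[[0,0,3],[0,0,0]],[[0,0,0],[0,0,0]]])

```text
clock: 38.35
tool_pos: [0.4524, 0.3065, 0.1882]
eef_rot: [0.707, 0.708, 0.004, 0.004]
contact_force: [0.1, 0.9, 0.6]
opening: 0.005
finger_force: 0.0
```

```bash
python3 - <<'E'
from h import *
pose(); P=check({},'s10'); tray(P,[.114,.038,-.038,-.114]); print(ball())
E
```

```text
t 38.35 tcp [0.4524 0.3065 0.1882] yaxis yaw 0.07 z [ 0.012  0.001 -1.   ] f [0.1 0.9 0.6] open 0.005 ff 0.0 q7 [-0.27  0.73 -0.7   1.85  0.66  0.8  -1.32]
bay 0.114 top x,y,z range [[-0.0461, 0.0967, 0.0591], [0.009, 0.1315, 0.0677]] toe z 0.0193 192
bay 0.038 top x,y,z range [[-0.0468, 0.0215, 0.0596], [0.0084, 0.0564, 0.0678]] toe z 0.0189 179
bay -0.038 top x,y,z range [[-0.045, -0.0547, 0.0594], [0.0097, -0.0198, 0.068]] toe z 0.0191 167
bay -0.114 top x,y,z range [[-0.0454, -0.1313, 0.0597], [0.0096, -0.0966, 0.0679]] toe z 0.0186 152
(193, array([0.372, 0.298, 0.096]))
```

View pics/s10side.png

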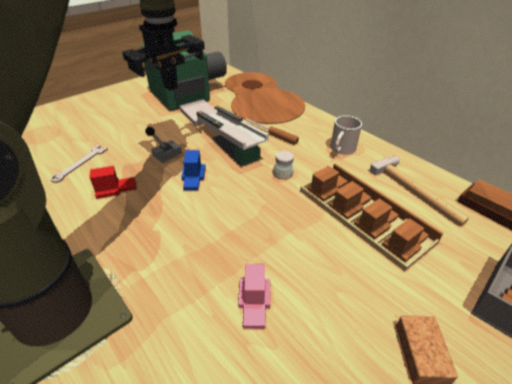

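The lever ball at (151,131) is back at its starting spot, all four blocks sit in their bays at (325–405,180–238), and the jar is standing. The gripper is clear, so I'm handing in.

```bash
python3 -c "
from plant import r
print(r.finish_job())"
```

```text
the job is handed in; nothing more can be done
None
```

I freed the stuck block and racked all four heel blocks in the tray with their toes to the back board. The feeder is switched on again, the jar is still standing, and I handed the job in at about 38 s; the hand-in returned no verdict.

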